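# Load a screen mould into the bonding fixture and snap the clamp over

## Task

With a fingertip, push the gold mould along its guide rails until it sits fully home and flush against the fixture's end stop. Then flip the red-barred toggle clamp lever over towards the robot, past its centre, so that it snaps down onto the mould. Pick nothing up: never lift or tip the mould, do not throw the clamp before the mould is home, and leave everything else on the bench where it is.

Things in the scene. Friction and masses are not known exactly. Their poses are not given: they have to be found in the camera images.
- press: Fixture fixed to the table, turned up to 0.35 rad. Black base 240 (x) x 300 (y) x 20 mm; origin at table level, plate from x -130 to +110, y -150 to +150 mm. Own +x: loading direction, away from the robot. Two aluminium guide rails along x, inner faces at y +-77 mm, 10 mm high, x -120 to +35. Steel clamp bracket 42 mm wide, x 50 to 86, top 89 mm above the table; lever pivot (axis y) at x 65, y 0, z 75 mm.
- stop_face (a point): Middle of the aluminium end stop's face that the mould must touch: x = 35 mm, y = 0 in the fixture's frame, 30 mm above the table. The stop bar is 120 mm wide, 20 mm high (top 40 mm above the table), 14 mm thick. Axes as the fixture's.
- mould: Gold tray 90 (own x) x 150 (y) x 16 mm: floor with an 18 mm wide rim on the long sides, dark display panel in its pocket. Loose, 0.2 to 0.5 kg, flat on the base between the rails (2 mm play a side), 28 to 55 mm short of the stop at the start; slides with 1 to 5 N. Origin: centre of underside, 20 mm above the table; fully home it is at x = -10 mm in the fixture's frame.
- mould_edge (a point): The place on the mould to push: middle of its long outer face nearest the robot, 28 mm above the table (8 mm above the base; rim top 36 mm above the table). Axes as the mould's; the push goes along +x. The hand has free space behind it and above.
- clamp (a joint): Clamp lever angle (rad). 0 = open: handle leans 28 degrees to the fixture's +x, away from the robot, rubber-tipped foot raised. Grows as the handle comes over towards the robot. Spring over centre: below about 0.45 it springs back open, beyond about 0.6 it snaps by itself to closed, about 0.95 (handle leans 26 degrees to -x, foot presses the mould's far rim). About 4 to 10 N at the bar leaves open, less near centre.
- clamp_bar (a point): Middle of the lever's red cross bar (along the fixture's y, 66 mm long, 16 mm thick), 85 mm from the pivot on a 12 mm steel handle. Moves with it: open at x 105 mm in the fixture's frame, 150 mm above the table; upright 160 mm; closed x 28, 151 mm above the table. Beyond the open bar (+x side) and below it is free space, so a fingertip can go down there and draw it to -x.
- flux_jar: amber glass jar with steel lid, 30 mm across, 36 mm tall, standing on the left (+y) ledge of the fixture's base; origin: centre of underside. Leave alone.
- tack_block: small orange plastic block 30 x 26 x 22 mm on the right (-y) ledge of the fixture's base; origin: centre of underside. Leave alone.
- pump_bottle: turquoise solvent bottle with steel pump top, 72 mm across, 120 mm tall, on the table; origin: centre of underside. Leave alone.
- spare_plate: flat gold plate 90 x 150 x 8 mm with a 45 mm round hole, on the table (not the mould); origin: centre of underside. Leave alone.
- screwdriver: blue-handled screwdriver 150 mm long lying on the table; origin: on the table under it, its own x along the tool, blade to +x. Leave alone.
- screw_tray: blue open tray 80 x 100 x 20 mm with four compartments, on the table; origin: centre of underside. Leave alone.
- parts_cup: white plastic cup 64 mm across, 60 mm tall, on the table; origin: centre of underside. Leave alone.

How it is judged:
On the way, in this order (a step that is already met when the one before it is completed fails the run):
1. the mould is fully home against the stop, the clamp still open (x of mould in the frame of press above -0.0135 m and angle between the x axis of mould and the x axis of press, either way round below 0.05 rad and value of joint clamp below 0.25 rad), for 0.2 s.
2. the clamp has snapped over onto the mould (x of mould in the frame of press above -0.0135 m and angle between the x axis of mould and the x axis of press, either way round below 0.05 rad and value of joint clamp above 0.87 rad), for 0.2 s.
At the end, for the whole second after the job is handed in: The mould lies flat on the base within 3.5 mm of the end stop and square to it (0.05 rad), the clamp lever is in its closed position (above 0.87 rad), and both are at rest (all of step 2 and velocity of joint clamp below 0.1 rad/s and linear speed of mould below 0.02 m/s and height (world z) of mould below 0.024 m and angle between mould's own z axis and vertical below 0.05 rad); the robot touches nothing.
It fails at once if the mould is lifted more than 8 mm or tipped (height (world z) of mould above 0.028 m or angle between mould's own z axis and vertical above 0.15 rad).
It fails at once if the clamp is thrown over while the mould is not home (value of joint clamp above 0.62 rad and x of mould in the frame of press below -0.017 m).
It fails at once if another thing on the bench is moved more than 25 mm (distance of any of flux_jar, tack_block, pump_bottle, spare_plate, screwdriver, screw_tray, parts_cup from where it was at the start of the episode above 0.025 m).
It also fails if it takes over 50 s, if anything falls off the work surface, if the arm or the gripper's body presses on something with over 40 N, if the wrist force passes 120 N, or if a joint passes its speed limit or range.

## Robot

A 6-joint arm with a two-finger parallel gripper is mounted at the origin on the work surface. World frame = base frame: x ahead of the robot, y to its left, z up, the work surface at z = 0. Lengths are in m, angles in rad, forces in N, time in s.
With the tool pointing down it reaches from about 0.325 to 0.875 m from the base axis. Payload 4.4 kg.
Tool frame: the origin (TCP) lies on the mounting face of the last link; the fingertips stand 173 mm ahead of it and the grasp point (between the pads) lies 155 mm ahead of it; z points along the fingers, y is the direction in which the jaws open and shut (so a half turn about z gives the same grasp; the last joint's range is limited). The gripper opens to 85 mm and grips with 20 to 120 N. Pads are 22 mm wide; open, the fingers measure 114 mm over their backs; the gripper's body (76 mm by 85 mm) begins 54 mm behind the grasp point. The pads swing forward as they close: fully open they stand 13 mm farther back than shut.
Start: joints at [1.105, 0.207, 1.542, -0, 1.393, -0.15], TCP at [0.178, 0.547, 0.405] pointing down, gripper open.
Joint ranges: [-2.73, 2.73], [-0.86, 2.22], [0.23, 2.46], [-1.11, 4.25], [0.08, 2.63], [-2.82, 2.82]. Speed limits (rad/s): [2.79, 2.79, 3.14, 3.14, 3.14, 3.14].

## Interface

Orientations are given as a unit quaternion [w, x, y, z].
In Python, from plant import ctrl gives the robot as it stands.
- The arm moves only by the tool jog_arm, never from a script. Its argument "deltas" is a list that holds one entry, the list of rows, each a list of 7 numbers: the shift along the tool's x, y, z in cm, then the turn, a rotation vector about the tool's x, y, z in rad, then the opening in per cent of the stroke, from 0 (shut) to 100 (fully open). In form: [[[tx, ty, tz, wx, wy, wz, grip], ...]]. A call has 1 to 10 rows; each row shifts and turns the commanded pose from where the row before left it, along the tool's axes as they then stand; what a row does not reach is not made up. A row lasts 1/10 s, in which the tool goes at most 50 mm and 8.59 degrees, less where a joint would pass 70% of its speed; a pose out of reach is approached as far as the arm can. A call with a gripper value outside its range is refused whole. The fingers move at their own pace and stop on an object; "squeeze" is the grip in N (left out, the last holds). Time passes only in rows, so rows that do not move let the fingers close. It gives the time, the measured TCP pose, the force and the opening at its end, in the units of the state.
- ctrl.state(): the state, without advancing time (a new reading comes with each control period).
- ctrl.snapshot(name): name is "scene" or "top"; returns a dict with "image" (420x560x3 uint8, blue, green, red), "fovy" (degrees; the focal length in pixels is half the picture's height over the tangent of half this angle, whatever the lens; pixels are square), "cx", "cy" (the principal point, pixels), "xyz" and "rotation" of the camera in the world. Camera axes: x right, y down, z forward; pixel columns grow to the right and rows downward; lengths in m; the calibration is good to about 2 mm. A picture is of the moment at which its call begins. There is no depth.
- ctrl.sign_off(): hands the job in, once; it reports no verdict.
The state is a dict: "clock": time; "joints": joint angles; "joint_velocities": joint speeds; "joint_efforts": joint torques, N m; "ee_pos": TCP position; "orientation": TCP orientation; "force": force on the tool from outside, world axes, zero at the start; "moment": the same for the moment, N m; "opening": finger opening in m.
Only numpy, scipy, OpenCV 4.12 (cv2) and the standard library are available. Lean on these libraries where they do the work, as an engineer would, in place of code of your own. Each camera call takes 0.05 s, during which the arm holds its last target.

## Working session

There is one attempt and no reset: what is moved stays moved. The work goes in short steps, Python scripts to look and compute and a tool call to move; the robot and the scene stay as the last step left them, time stands still between calls to the robot, and variables do not carry over. Pictures are saved under pics/ and viewed, and the job is handed in when it is done.

Besides the shell and the picture viewer there is one more tool, called after "Emit:" as name(argument=value, ...), one argument or row to a line, values as JSON. jog_arm: Moves the arm, as the interface text tells. Its arguments: {"type":"object","properties":{"deltas":{"type":"array","items":{"type":"array","items":{"type":"array","items":{"type":"number"}}}},"squeeze":{"type":"number"}},"required":["deltas"]}

```bash
mkdir -p pics; ls; cat > h.py <<'E'
from plant import ctrl
import numpy as np, cv2, json
def snap(n,f):
    s=ctrl.snapshot(n); im=np.array(s["image"],dtype=np.uint8); cv2.imwrite("pics/"+f,im); return s,im
def cam(s):
    f=s["image"].shape[0]/2/np.tan(np.radians(s["fovy"])/2) if hasattr(s["image"],"shape") else 210/np.tan(np.radians(s["fovy"])/2)
    return f,np.array(s["xyz"]),np.array(s["rotation"])
def ray(s,u,v):
    f,o,R=cam(s); d=R@np.array([(u-s["cx"])/f,(v-s["cy"])/f,1.]); return o,d/np.linalg.norm(d)
def onz(s,u,v,z):
    o,d=ray(s,u,v); return o+d*(z-o[2])/d[2]
def proj(s,p):
    f,o,R=cam(s); c=R.T@(np.array(p)-o); return f*c[0]/c[2]+s["cx"],f*c[1]/c[2]+s["cy"]
E
python3 - <<'E'
from h import *
for n in("scene","top"):
    s,im=snap(n,n+"0.png"); print(n,{k:s[k] for k in s if k!="image"})
print(ctrl.state())
E
```

```text
pics
scene {'fovy': 45.72754130505427, 'cx': 272.7911712088169, 'cy': 203.51344527884072, 'xyz': array([ 1.64187141, -0.02570824,  0.86821201]), 'rotation': array([-0.32749863,  0.63248911,  0.62035757, -0.32841842])}
top {'fovy': 42.03565955816886, 'cx': 281.74616432248564, 'cy': 215.7573064436584, 'xyz': array([0.26825909, 0.0015517 , 1.46792922]), 'rotation': array([ 0.0627935 , -0.7034774 ,  0.70506754, -0.06368892])}
{'clock': 0.1, 'joints': array([ 1.10548267e+00,  2.07398432e-01,  1.54283248e+00,  2.30132452e-05,
        1.39355082e+00, -1.50477895e-01]), 'joint_velocities': array([ 0.00257969, -0.00229204, -0.00480242,  0.00044703, -0.00107512,
       -0.00092357]), 'joint_efforts': array([-2.44823195e-04, -3.84093976e+01, -2.92547643e+01, -1.83562875e-04,
        4.88032863e-03, -3.86205814e-07]), 'ee_pos': array([0.17789858, 0.54643654, 0.40359521]), 'orientation': array([-3.42496713e-04,  1.56770463e-01,  9.87634459e-01, -1.03963678e-03]), 'force': array([0.2491362 , 0.54983297, 0.19434565]), 'moment': array([ 0.01578614, -0.01315235, -0.00792935]), 'opening': 0.08548387929671898}
```

```bash
python3 - <<'E'
t=open('h.py').read()
t=t.replace('import numpy','from scipy.spatial.transform import Rotation as Ro\nimport numpy').replace('np.array(s["rotation"])','Ro.from_quat(np.roll(s["rotation"],-1)).as_matrix()')
open('h.py','w').write(t)
E
sed -i 's/xx//' h.py
```

```text
(no output)
```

View pics/scene0.png

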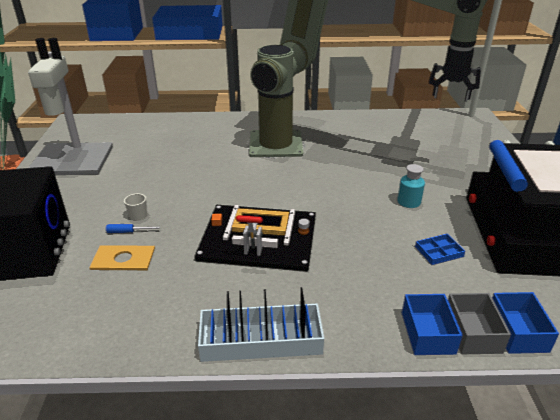

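View pics/top0.png

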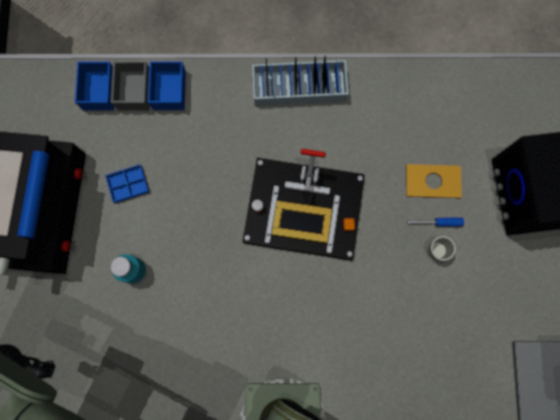

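```bash
python3 - <<'E'
from h import *
s=ctrl.snapshot("top"); im=s["image"]
c=cv2.resize(im[140:270,230:380],None,fx=4.6,fy=4.6,interpolation=cv2.INTER_CUBIC); cv2.imwrite("pics/topc.png",c)
hsv=cv2.cvtColor(im,cv2.COLOR_BGR2HSV)
# base: very dark
roi=np.zeros(im.shape[:2],np.uint8); roi[145:270,235:375]=255
dark=((hsv[...,2]<45)&(roi>0)).astype(np.uint8)*255
dark=cv2.morphologyEx(dark,cv2.MORPH_CLOSE,np.ones((3,3)))
cs,_=cv2.findContours(dark,0,2); k=max(cs,key=cv2.contourArea); h=cv2.convexHull(k)
r=cv2.minAreaRect(h); b=cv2.boxPoints(r); print(r)
P=np.array([onz(s,u,v,0.02) for u,v in b]); print(P.round(4)); print(np.linalg.norm(P-np.roll(P,-1,0),axis=1))
red=(((hsv[...,0]<8)|(hsv[...,0]>172))&(hsv[...,1]>150)&(hsv[...,2]>80)&(roi>0)).astype(np.uint8)
n,l,st,ce=cv2.connectedComponentsWithStats(red)
for i in range(1,n):
  if st[i,4]>10:print("red",st[i],ce[i],onz(s,*ce[i],0.155))
g=((hsv[...,0]>15)&(hsv[...,0]<32)&(hsv[...,1]>120)&(hsv[...,2]>90)&(roi>0)).astype(np.uint8)
cs,_=cv2.findContours(g,0,2); k=max(cs,key=cv2.contourArea); r=cv2.minAreaRect(k); b=cv2.boxPoints(r); print(r)
P=np.array([onz(s,u,v,0.036) for u,v in b]); print(P.round(4),P.mean(0)); print(np.linalg.norm(P-np.roll(P,-1,0),axis=1))
E
```

```text
((304.2474670410156, 208.76571655273438), (110.47545623779297, 86.8453598022461), 9.162346839904785)
[[ 0.4572  0.1035  0.02  ]
 [ 0.6942  0.068   0.02  ]
 [ 0.6438 -0.23    0.02  ]
 [ 0.4095 -0.1864  0.02  ]]
[0.23965483 0.30223378 0.23832095 0.29374395]
red [301 149  24   8 116] [312.48275862 152.54310345] [ 0.66599375 -0.07742081  0.155     ]
((301.5400390625, 221.22003173828125), (55.437164306640625, 34.22396469116211), 8.130102157592773)
[[ 0.4779  0.0262  0.036 ]
 [ 0.5694  0.0133  0.036 ]
 [ 0.5477 -0.1332  0.036 ]
 [ 0.4566 -0.1187  0.036 ]] [ 0.51291265 -0.05309721  0.036     ]
[0.09245173 0.14807992 0.09222619 0.14642932]
```

View pics/topc.png

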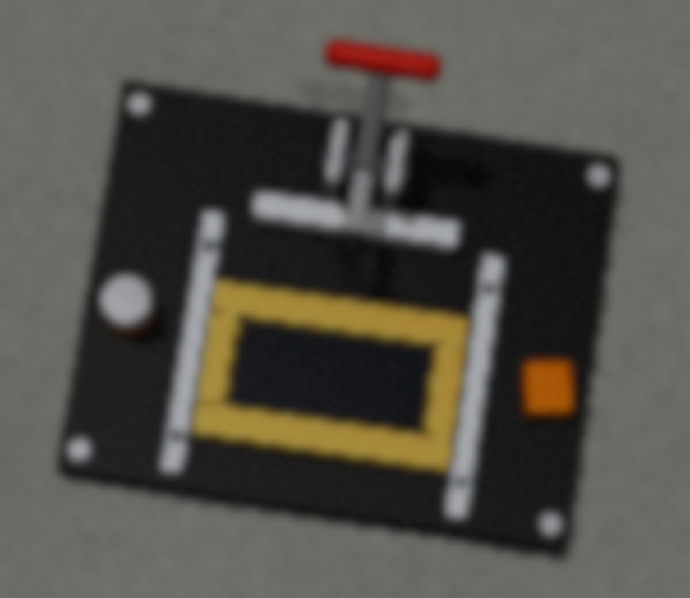

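```bash
cat >> h.py <<'E'
YAW=-0.166; O=np.array([.561,-.0629]); 
ex=np.array([np.cos(YAW),np.sin(YAW)]); ey=np.array([-ex[1],ex[0]])
def fix2w(x,y,z): return np.r_[O+ex*x+ey*y,z]
def w2fix(p): d=np.array(p[:2])-O; return np.r_[d@ex,d@ey,p[2]]
def tipstate():
    st=ctrl.state(); R=Ro.from_quat(np.roll(st["orientation"],-1)).as_matrix()
    tip=np.array(st["ee_pos"])+R@[0,0,.173]
    print("t",st["clock"],"tip fix mm",(w2fix(tip)*1000).round(1),"F",np.round(st["force"],1),"open",st["opening"])
    Rd=np.column_stack([np.r_[-ex,0],np.r_[ey,0],[0,0,-1]])
    print("turn to aligned",Ro.from_matrix(R.T@Rd).as_rotvec().round(4)); return tip,R
E
python3 - <<'E'
from h import *
tip,R=tipstate()
d=fix2w(-.130,0,.230)-tip
Rd=np.column_stack([np.r_[-ex,0],np.r_[ey,0],[0,0,-1]]); print("after turn, tool cm",Rd.T@d*100)
# cross-check with scene cam
s=ctrl.snapshot("scene"); im=s["image"]; hsv=cv2.cvtColor(im,cv2.COLOR_BGR2HSV)
roi=np.zeros(im.shape[:2],bool); roi[200:275,225:300]=1
red=(((hsv[...,0]<8)|(hsv[...,0]>172))&(hsv[...,1]>170)&(hsv[...,2]>80)&roi).astype(np.uint8)
n,l,st,ce=cv2.connectedComponentsWithStats(red)
for i in range(1,n): print(st[i],ce[i])
print("pred",proj(s,fix2w(.105,0,.150)))
t=ctrl.snapshot("top"); i=1+np.argmax(st[1:,4])
a,da=ray(s,*ce[i]); b,db=ray(t,312.48,152.54)
A=np.array([[1,-da@db],[da@db,-1]]); q=np.linalg.solve(A,[(b-a)@da,(b-a)@db]); p=a+da*q[0]; r=b+db*q[1]; print(p,r,w2fix((p+r)/2))
cv2.imwrite("pics/scc.png",cv2.resize(im[195:275,190:325],None,fx=5,fy=5,interpolation=cv2.INTER_CUBIC))
E
```

```text
t 0.15 tip fix mm [-478.6  537.4  230.8] F [-0.   0.2 -0.6] open 0.08514080543945482
turn to aligned [-0.0018 -0.0004 -0.1488]
after turn, tool cm [-34.86146939 -53.74079144   0.07622678]
[236 215  27   8 152] [248.91447368 218.45394737]
pred (np.float64(247.20950994115785), np.float64(217.62860457878574))
[ 0.66757987 -0.07603926  0.14965288] [ 0.66758995 -0.07772933  0.14975759] [0.1074305  0.00381988 0.14970524]
```

View pics/scc.png

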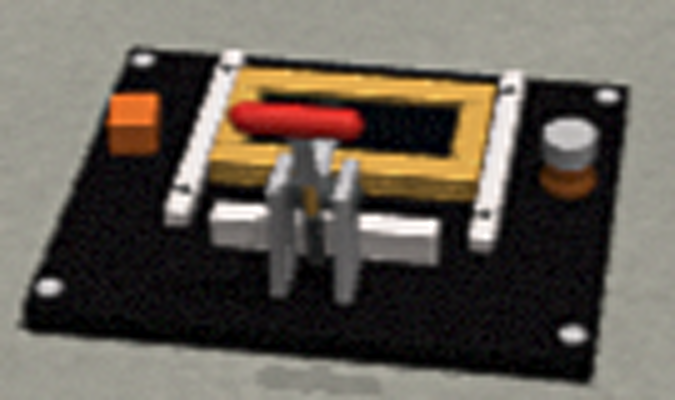

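Emit:
jog_arm(
  deltas=[
    [[0,0,0,0,0,-0.149,0],[-2.3,-3.55,0,0,0,0,0],[-2.3,-3.55,0,0,0,0,0],[-2.3,-3.55,0,0,0,0,0],[-2.3,-3.55,0,0,0,0,0],[-2.3,-3.55,0,0,0,0,0],[-2.3,-3.55,0,0,0,0,0],[-2.3,-3.55,0,0,0,0,0],[-2.3,-3.55,0,0,0,0,0],[-2.3,-3.55,0,0,0,0,0]],
  ],
)

```text
clock: 1.25
ee_pos: [0.3296, 0.1959, 0.4049]
orientation: [0.0, 0.083, 0.997, 0.0]
force: [0.8, 0.8, -0.2]
opening: 0.0002
```

Emit:
jog_arm(
  deltas=[
    [[-2.3,-3.55,0,0,0,0,0],[-2.3,-3.55,0,0,0,0,0],[-2.3,-3.55,0,0,0,0,0],[-2.3,-3.55,0,0,0,0,0],[-2.3,-3.55,0,0,0,0,0],[0,0,0,0,0,0,0],[0,0,0,0,0,0,0]],
  ],
)

```text
clock: 1.95
ee_pos: [0.4136, 0.0028, 0.4045]
orientation: [-0.0, 0.084, 0.996, 0.0]
force: [-0.3, 1.4, 0.4]
opening: 0.0002
```

```bash
sed -i 's/O=np.array.*/O=np.array([.562,-.061]);/' h.py; python3 - <<'E'
from h import *
tip,R=tipstate()
d=fix2w(-.130,0,.230)-tip; print("cm",R.T@d*100)
s,im=snap("scene","s1.png"); print(proj(s,tip),proj(s,tip+[0,0,.03]))
cv2.imwrite("pics/s1c.png",cv2.resize(im[80:280,170:350],None,fx=3,fy=3,interpolation=cv2.INTER_CUBIC))
t,im=snap("top","t1.png"); print(proj(t,tip))
E
```

```text
t 1.95 tip fix mm [-157.    38.5  231.5] F [-0.3  1.4  0.4] open 0.0002166517409609187
turn to aligned [ 0.0006 -0.001  -0.0024]
cm [-2.7123168  -3.84155293  0.14366249]
(np.float64(278.76860960476523), np.float64(139.3068747199044)) (np.float64(278.74357572708107), np.float64(129.4386099539185))
(np.float64(280.42734442725504), np.float64(249.79549189142637))
```

View pics/s1c.png

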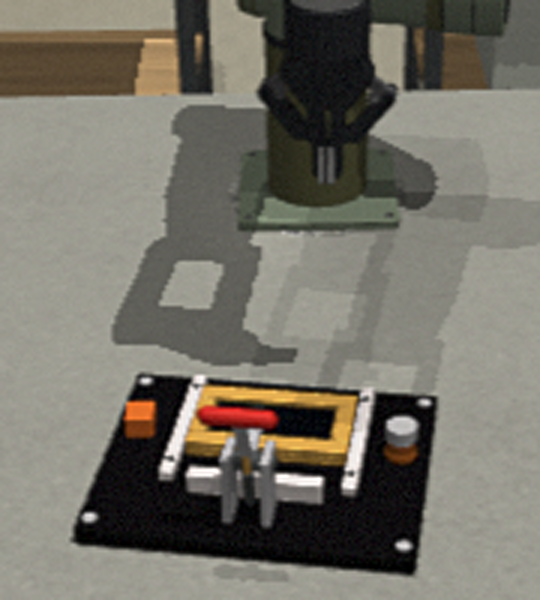

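Emit:
jog_arm(
  deltas=[
    [[-1.35,-1.92,0,0,0,0,0],[-1.35,-1.92,0,0,0,0,0],[0,0,4,0,0,0,0],[0,0,4,0,0,0,0],[0,0,4,0,0,0,0],[0,0,4,0,0,0,0],[0,0,2.5,0,0,0,0],[0,0,1.4,0,0,0,0],[0,0,0,0,0,0,0],[0,0,0,0,0,0,0]],
  ],
)

```text
clock: 3.05
ee_pos: [0.4339, -0.0378, 0.206]
orientation: [-0.0, 0.082, 0.997, 0.0]
force: [-0.3, -0.3, 1.1]
opening: 0.0001
```

```bash
python3 - <<'E'
from h import *
tip,R=tipstate()
d=fix2w(-.119,0,.0265)-tip; print("cm",R.T@d*100)
s,im=snap("scene","s2.png")
t,im2=snap("top","t2.png"); 
a=cv2.resize(im[190:290,180:330],None,fx=4,fy=4,interpolation=cv2.INTER_CUBIC)
cv2.imwrite("pics/s2c.png",a)
E
```

```text
t 3.05 tip fix mm [-130.2    1.7   33. ] F [-0.3 -0.3  1.1] open 6.834753210746879e-05
turn to aligned [ 0.0001 -0.0001  0.0024]
cm [-1.11510103 -0.17544298  0.6500991 ]
```

View pics/s2c.png

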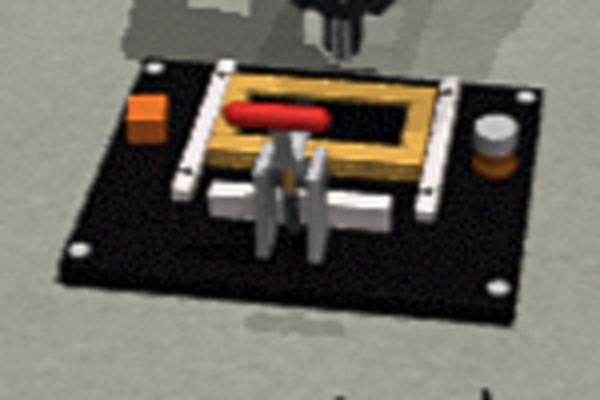

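Emit:
jog_arm(
  deltas=[
    [[0,-0.17,0.3,0,0,0,0],[0,0,0,0,0,0,0],[0,0,0,0,0,0,0]],
  ],
)

```text
clock: 3.45
ee_pos: [0.4338, -0.0407, 0.2031]
orientation: [0.0, 0.083, 0.997, -0.0]
force: [-0.2, 0.4, -0.9]
opening: 0.0003
```

Emit:
jog_arm(
  deltas=[
    [[0,0,0.3,0,0,0,0],[-1,0,0,0,0,0,0],[-0.8,0,0,0,0,0,0],[-0.4,0,0,0,0,0,0],[-0.4,0,0,0,0,0,0],[-0.4,0,0,0,0,0,0],[-0.4,0,0,0,0,0,0],[-0.4,0,0,0,0,0,0],[0,0,0,0,0,0,0]],
  ],
)

```text
clock: 4.35
ee_pos: [0.4718, -0.047, 0.1997]
orientation: [0.001, 0.083, 0.997, -0.0]
force: [-0.1, 0.0, -0.2]
opening: 0.0001
```

```bash
cat >> h.py <<'E'
def mould(t):
    im=t["image"]; hsv=cv2.cvtColor(im,cv2.COLOR_BGR2HSV)
    roi=np.zeros(im.shape[:2],bool); roi[145:270,235:375]=1
    g=((hsv[...,0]>15)&(hsv[...,0]<32)&(hsv[...,1]>120)&(hsv[...,2]>60)&roi).astype(np.uint8)
    cs,_=cv2.findContours(g,0,2); k=max(cs,key=cv2.contourArea); r=cv2.minAreaRect(k); b=cv2.boxPoints(r)
    P=np.array([onz(t,u,v,0.036) for u,v in b]); print("mould",r,[(w2fix(p)*1000).round(1)[:2].tolist() for p in P],(w2fix(P.mean(0))*1000).round(1))
E
python3 - <<'E'
from h import *
tip,R=tipstate()
s,im=snap("scene","s3.png")
t,im2=snap("top","t3.png"); mould(t)
a=cv2.resize(im[190:290,180:330],None,fx=4,fy=4,interpolation=cv2.INTER_CUBIC)
cv2.imwrite("pics/s3c.png",a)
E
```

```text
t 4.35 tip fix mm [-91.   -1.1  26.7] F [-0.1  0.  -0.2] open 0.0001331091094288426
turn to aligned [-0.0001  0.0015  0.0001]
mould ((278.11767578125, 201.02944946289062), (2.1828205585479736, 12.126781463623047), 14.03624439239502) [[-22.3, 74.1], [10.7, 71.7], [10.2, 65.8], [-22.8, 68.3]] [-6. 70. 36.]
```

View pics/s3c.png

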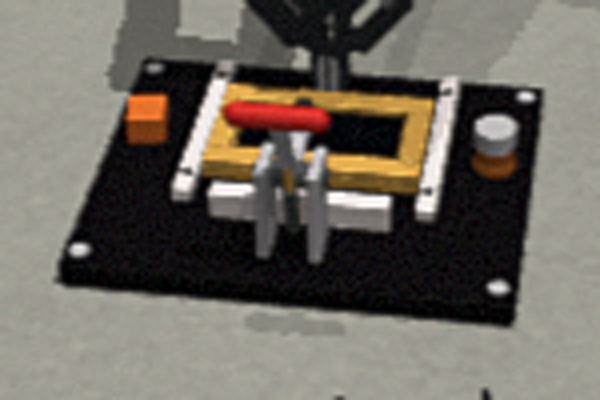

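Emit:
jog_arm(
  deltas=[
    [[-0.3,0,0,0,0,0,0],[-0.3,0,0,0,0,0,0],[-0.3,0,0,0,0,0,0],[-0.3,0,0,0,0,0,0],[-0.3,0,0,0,0,0,0],[-0.3,0,0,0,0,0,0],[0,0,0,0,0,0,0]],
  ],
)

```text
clock: 5.15
ee_pos: [0.4896, -0.05, 0.1998]
orientation: [0.001, 0.083, 0.997, -0.0]
force: [-0.7, 0.6, 1.1]
opening: 0.0003
```

Emit:
jog_arm(
  deltas=[
    [[-0.2,0,0,0,0,0,0],[-0.2,0,0,0,0,0,0],[0,0,0,0,0,0,0]],
  ],
)

```text
clock: 5.45
ee_pos: [0.4931, -0.0506, 0.1997]
orientation: [0.0, 0.083, 0.997, -0.0]
force: [-1.5, 0.6, 0.5]
opening: 0.0001
```

```bash
python3 - <<'E'
from h import *
tip,R=tipstate()
s,im=snap("scene","s4.png")
t,im2=snap("top","t4.png")
a=cv2.resize(im[190:290,180:330],None,fx=5,fy=5,interpolation=cv2.INTER_CUBIC)
cv2.imwrite("pics/s4c.png",a)
E
```

```text
t 5.45 tip fix mm [-69.5  -1.1  26.7] F [-1.5  0.6  0.5] open 5.952897709512751e-05
turn to aligned [-0.0001  0.0009  0.0002]
```

View pics/s4c.png

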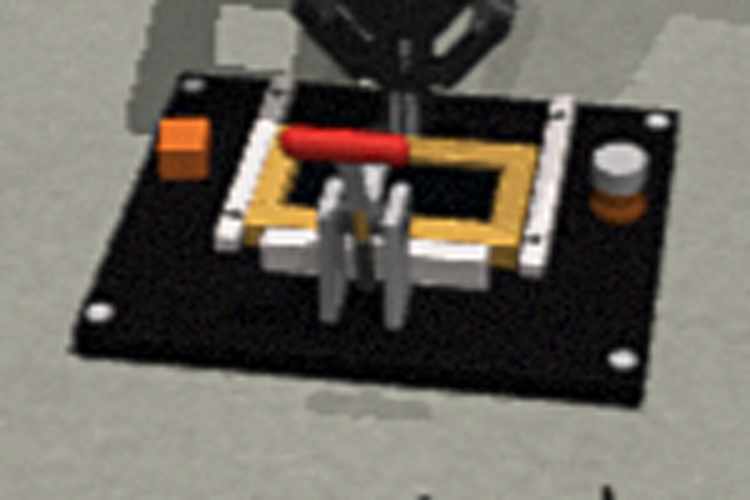

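Mould front rim (crop ≈ (480,240)) is now almost at the stop bar. No contact force yet, so I continue in 1 mm rows.

Emit:
jog_arm(
  deltas=[
    [[-0.1,0,0,0,0,0,0],[-0.1,0,0,0,0,0,0],[-0.1,0,0,0,0,0,0],[0,0,0,0,0,0,0]],
  ],
)

```text
clock: 5.95
ee_pos: [0.496, -0.051, 0.1997]
orientation: [0.0, 0.083, 0.997, 0.0]
force: [-1.4, 1.1, 1.0]
opening: -0.0003
```

Emit:
jog_arm(
  deltas=[
    [[-0.1,0,0,0,0,0,0],[-0.1,0,0,0,0,0,0],[0,0,0,0,0,0,0]],
  ],
)

```text
clock: 6.25
ee_pos: [0.498, -0.0514, 0.1997]
orientation: [0.0, 0.083, 0.997, -0.0]
force: [-1.0, -0.1, 0.7]
opening: 0.0001
```

Emit:
jog_arm(
  deltas=[
    [[-0.1,0,0,0,0,0,0],[-0.1,0,0,0,0,0,0],[0,0,0,0,0,0,0]],
  ],
)

```text
clock: 6.55
ee_pos: [0.4995, -0.0516, 0.1996]
orientation: [-0.001, 0.083, 0.997, 0.0]
force: [-5.5, -0.2, 2.9]
opening: -0.0
```

Emit:
jog_arm(
  deltas=[
    [[-0.1,0,0,0,0,0,0],[-0.1,0,0,0,0,0,0],[0,0,0,0,0,0,0]],
  ],
)

```text
clock: 6.85
ee_pos: [0.5002, -0.0517, 0.1992]
orientation: [-0.003, 0.083, 0.997, 0.0]
force: [-8.0, 1.2, 5.5]
opening: -0.0001
```

```bash
python3 - <<'E'
from h import *
tip,R=tipstate()
s,im=snap("scene","s5.png")
t,im2=snap("top","t5.png")
a=cv2.resize(im[190:290,180:330],None,fx=5,fy=5,interpolation=cv2.INTER_CUBIC)
cv2.imwrite("pics/s5c.png",a)
E
```

```text
t 6.85 tip fix mm [-63.5  -1.   26.2] F [-8.   1.2  5.5] open -9.418672176488527e-05
turn to aligned [ 0.0001 -0.0057  0.0005]
```

View pics/s5c.png

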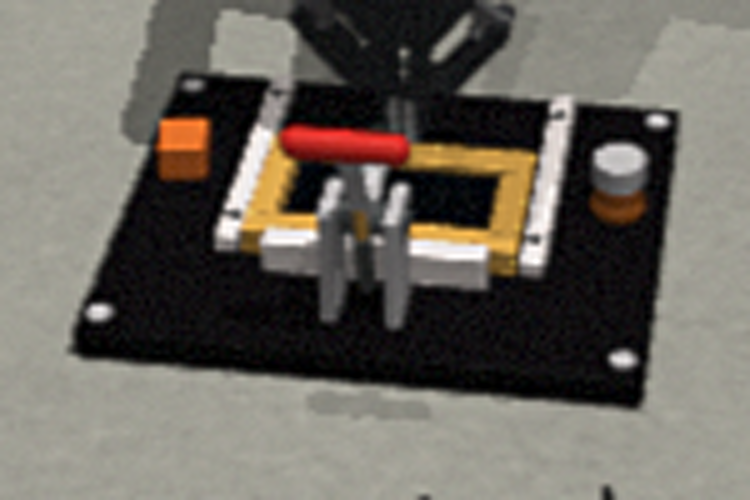

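Emit:
jog_arm(
  deltas=[
    [[-0.15,0,0,0,0,0,0],[-0.15,0,0,0,0,0,0],[0,0,0,0,0,0,0],[0,0,0,0,0,0,0],[0,0,0,0,0,0,0]],
  ],
)

```text
clock: 7.45
ee_pos: [0.5014, -0.0517, 0.1985]
orientation: [-0.006, 0.082, 0.997, 0.001]
force: [-13.3, 1.0, 9.2]
opening: 0.0004
```

Emit:
jog_arm(
  deltas=[
    [[1,0,0,0,0,0,0],[2,0,0,0,0,0,0],[2,0,0,0,0,0,0],[0,0,-4,0,0,0,0],[0,0,-4,0,0,0,0],[0,0,-4,0,0,0,0],[0,0,-4,0,0,0,0],[0,0,-4,0,0,0,0],[2,0,0,0,0,0,0],[0,0,0,0,0,0,0]],
  ],
)

```text
clock: 8.45
ee_pos: [0.4353, -0.0408, 0.4017]
orientation: [0.003, 0.083, 0.997, -0.0]
force: [-0.1, -0.0, 0.5]
opening: 0.0002
```

```bash
python3 - <<'E'
from h import *
tip,R=tipstate()
d=fix2w(.150,0.003,.225)-tip; print("cm",R.T@d*100)
s,im=snap("scene","s6.png")
t,im2=snap("top","t6.png")
a=cv2.resize(im[190:290,180:330],None,fx=4,fy=4,interpolation=cv2.INTER_CUBIC)
b=cv2.resize(im2[140:270,230:380],None,fx=4,fy=4,interpolation=cv2.INTER_CUBIC)
cv2.imwrite("pics/s6c.png",a);cv2.imwrite("pics/t6c.png",b)
E
```

```text
t 8.45 tip fix mm [-127.3   -1.1  228.7] F [-0.1 -0.   0.5] open 0.000185657989823506
turn to aligned [-0.0005  0.0058  0.0003]
cm [-27.72464033   0.39903258   0.5276254 ]
```

View pics/s6c.png

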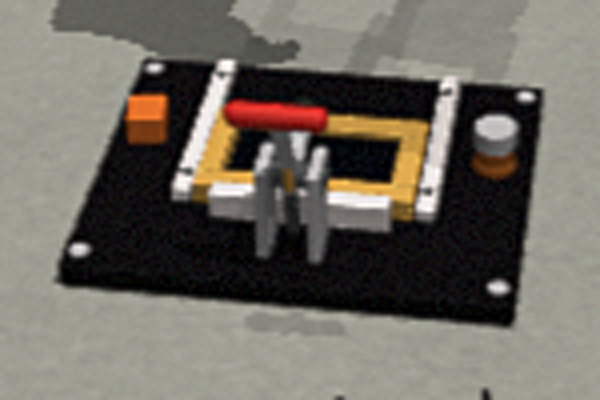

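View pics/t6c.png

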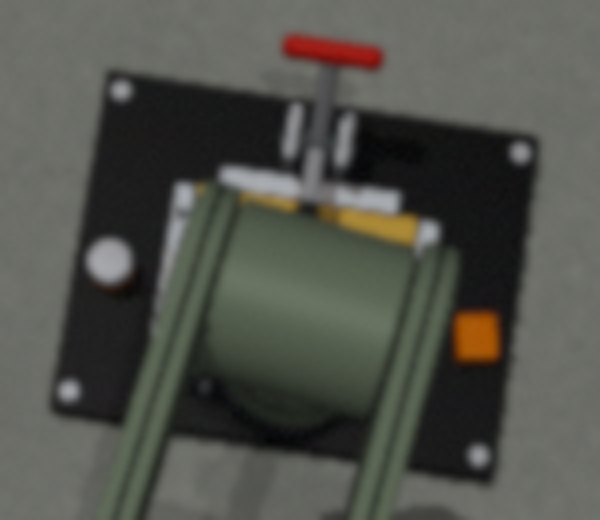

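Emit:
jog_arm(
  deltas=[
    [[-4,0.1,0,0,0,0,0],[-4,0.1,0,0,0,0,0],[-4,0.1,0,0,0,0,0],[-4,0.1,0,0,0,0,0],[-4,0,0,0,0,0,0],[-4,0,0,0,0,0,0],[-4,0,0,0,0,0,0],[0,0,0,0,0,0,0],[0,0,0,0,0,0,0]],
  ],
)

```text
clock: 9.45
ee_pos: [0.7131, -0.0834, 0.3959]
orientation: [-0.002, 0.083, 0.997, 0.0]
force: [-0.8, 0.0, 0.7]
opening: -0.0
```

```bash
python3 - <<'E'
from h import *
tip,R=tipstate()
d=fix2w(.150,0.002,.133)-tip; print("cm",R.T@d*100)
E
```

```text
t 9.45 tip fix mm [151.9   2.9 222.9] F [-0.8  0.   0.7] open -1.8515086073969388e-05
turn to aligned [ 0.0004 -0.0046  0.0001]
cm [ 0.15042354 -0.09851625  8.99206375]
```

Emit:
jog_arm(
  deltas=[
    [[0,0,3,0,0,0,0],[0,0,3,0,0,0,0],[0,0,3,0,0,0,0],[0,0,0,0,0,0,0],[0,0,0,0,0,0,0]],
  ],
)

```text
clock: 9.95
ee_pos: [0.7116, -0.0829, 0.3096]
orientation: [-0.001, 0.083, 0.997, 0.0]
force: [0.2, 0.1, 0.1]
opening: -0.0001
```

```bash
python3 - <<'E'
from h import *
tip,R=tipstate()
s,im=snap("scene","s7.png")
cv2.imwrite("pics/s7c.png",cv2.resize(im[140:290,180:330],None,fx=4,fy=4,interpolation=cv2.INTER_CUBIC))
E
```

```text
t 9.95 tip fix mm [150.9   3.1 136.6] F [0.2 0.1 0.1] open -8.620887707947231e-05
turn to aligned [ 0.0001 -0.0015  0.0003]
```

View pics/s7c.png

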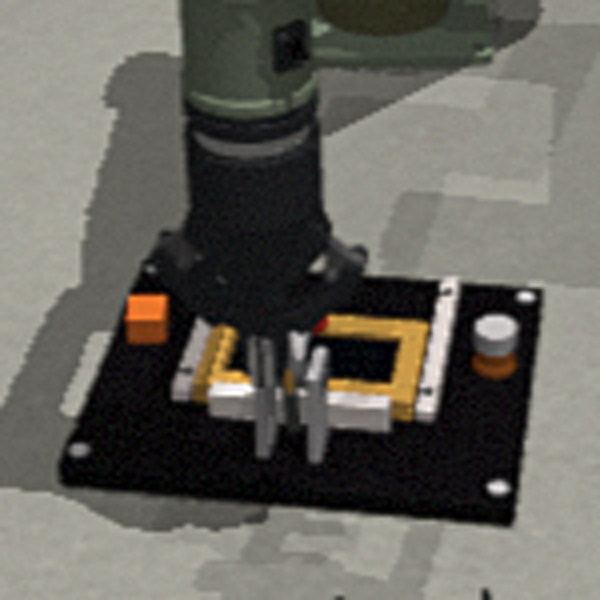

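Emit:
jog_arm(
  deltas=[
    [[0.6,0,0.2,0,0,0,0],[0.6,0,0,0,0,0,0],[0.6,0,0,0,0,0,0],[0.6,0,0,0,0,0,0],[0.6,0,0,0,0,0,0],[0.6,0,0,0,0,0,0],[0.6,0,0,0,0,0,0]],
  ],
)

```text
clock: 10.7
ee_pos: [0.6732, -0.0768, 0.312]
orientation: [0.007, 0.083, 0.997, -0.001]
force: [5.3, -1.2, 4.5]
opening: 0.0001
```

Emit:
jog_arm(
  deltas=[
    [[0.6,0,0.2,0,0,0,0],[0.6,0,0.2,0,0,0,0],[0.6,0,0,0,0,0,0],[0.6,0,0,0,0,0,0]],
  ],
)

```text
clock: 11.1
ee_pos: [0.6459, -0.072, 0.3024]
orientation: [-0.002, 0.083, 0.997, 0.0]
force: [-0.1, -0.4, -0.8]
opening: -0.0002
```

```bash
python3 - <<'E'
from h import *
tip,R=tipstate()
s,im=snap("scene","s8.png")
cv2.imwrite("pics/s8c.png",cv2.resize(im[140:290,180:330],None,fx=4,fy=4,interpolation=cv2.INTER_CUBIC))
E
```

```text
t 11.1 tip fix mm [ 83.9   3.1 129.4] F [-0.1 -0.4 -0.8] open -0.0001956440226399601
turn to aligned [ 0.0002 -0.0038  0.0002]
```

View pics/s8c.png

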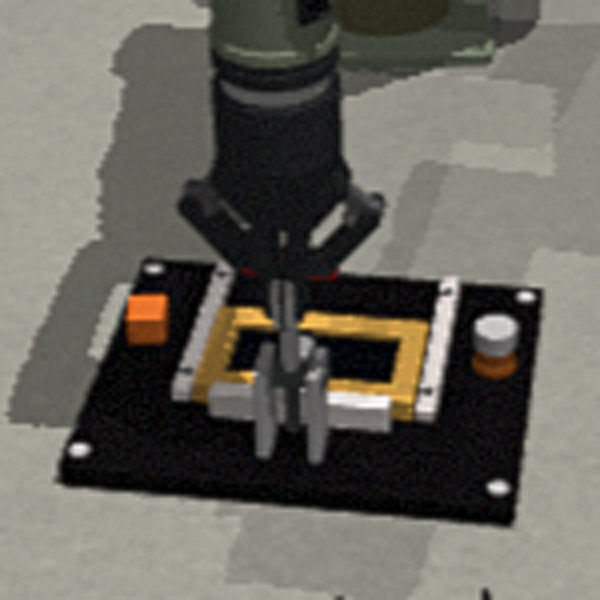

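Emit:
jog_arm(
  deltas=[
    [[0.6,0,0,0,0,0,0],[0.6,0,0,0,0,0,0],[0.6,0,0,0,0,0,0],[0.6,0,0,0,0,0,0],[0,0,0,0,0,0,0],[0,0,0,0,0,0,0]],
  ],
)

```text
clock: 11.75
ee_pos: [0.6236, -0.0683, 0.3038]
orientation: [0.0, 0.083, 0.997, -0.0]
force: [0.0, -0.5, -0.2]
opening: -0.0002
```

```bash
python3 - <<'E'
from h import *
tip,R=tipstate()
s,im=snap("scene","s9.png")
cv2.imwrite("pics/s9c.png",cv2.resize(im[140:290,180:330],None,fx=4,fy=4,interpolation=cv2.INTER_CUBIC))
E
```

```text
t 11.75 tip fix mm [ 62.    3.  130.8] F [ 0.  -0.5 -0.2] open -0.0001730614590447607
turn to aligned [-0.      0.0004  0.0002]
```

View pics/s9c.png

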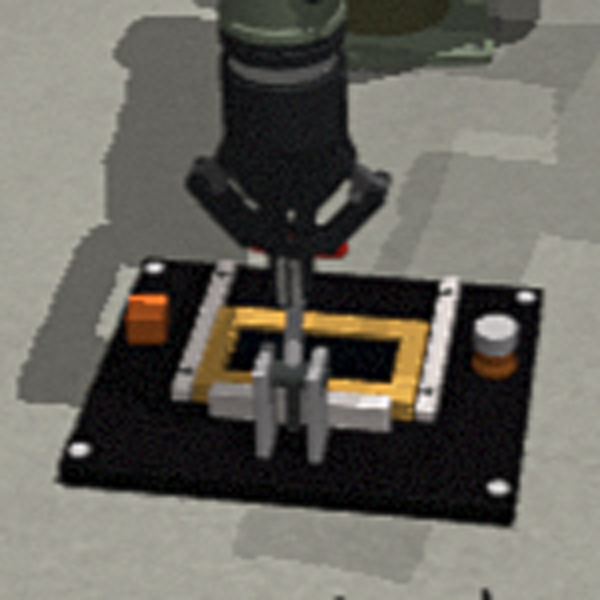

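Emit:
jog_arm(
  deltas=[
    [[-1,0,0,0,0,0,0],[-1,0,-1,0,0,0,0],[0,0,-4,0,0,0,0],[0,0,-4,0,0,0,0],[0,0,-4,0,0,0,0],[0,0,-4,0,0,0,0],[0,4,0,0,0,0,0],[0,4,0,0,0,0,0],[0,4,0,0,0,0,0],[0,4,0,0,0,0,0]],
  ],
)

```text
clock: 12.8
ee_pos: [0.6706, 0.0875, 0.474]
orientation: [0.001, 0.083, 0.997, 0.0]
force: [0.7, -0.7, -0.4]
opening: 0.0002
```

Emit:
jog_arm(
  deltas=[
    [[0,4,0,0,0,0,0],[0,4,0,0,0,0,0],[0,4,0,0,0,0,0],[0,4,0,0,0,0,0],[0,0,0,0,0,0,0]],
  ],
)

```text
clock: 13.3
ee_pos: [0.6963, 0.2496, 0.4726]
orientation: [-0.0, 0.08, 0.997, 0.001]
force: [-0.8, -0.5, -0.8]
opening: 0.0001
```

```bash
python3 - <<'E'
from h import *
tip,R=tipstate()
s,im=snap("scene","s10.png"); t,im2=snap("top","t10.png")
print("closed bar pred",proj(s,fix2w(.028,0,.151)),proj(t,fix2w(.028,0,.151)))
for c,i in((s,im),(t,im2)):
    hsv=cv2.cvtColor(i,cv2.COLOR_BGR2HSV)
    red=(((hsv[...,0]<8)|(hsv[...,0]>172))&(hsv[...,1]>150)&(hsv[...,2]>70)).astype(np.uint8)
    n,l,st,ce=cv2.connectedComponentsWithStats(red)
    print([(st[k].tolist(),ce[k].round(1)) for k in range(1,n) if st[k,4]>40 and 200<ce[k][0]<380])
mould(t)
a=cv2.resize(im[170:290,180:330],None,fx=4,fy=4,interpolation=cv2.INTER_CUBIC)
b=cv2.resize(im2[140:270,230:380],None,fx=4,fy=4,interpolation=cv2.INTER_CUBIC)
cv2.imwrite("pics/s10c.png",a);cv2.imwrite("pics/t10c.png",b)
E
```

```text
t 13.3 tip fix mm [ 81.  329.  299.6] F [-0.8 -0.5 -0.8] open 0.00014051101470343688
turn to aligned [ 0.0025 -0.0005  0.0068]
closed bar pred (np.float64(253.7257373223404), np.float64(199.83990669059978)) (np.float64(308.01007432236906), np.float64(182.74415481824963))
[([242, 197, 25, 7, 126], array([254.1, 200.2]))]
[([295, 178, 27, 9, 140], array([308.6, 182.1]))]
mould ((303.8508605957031, 206.38839721679688), (55.575313568115234, 35.48761749267578), 8.914926528930664) [[-57.8, 73.4], [39.0, 74.7], [39.7, -74.5], [-56.9, -74.0]] [-9.  -0.1 36. ]
```

View pics/s10c.png

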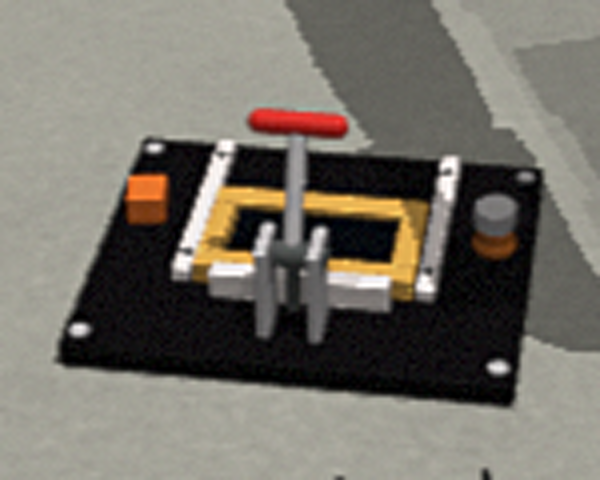

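View pics/t10c.png

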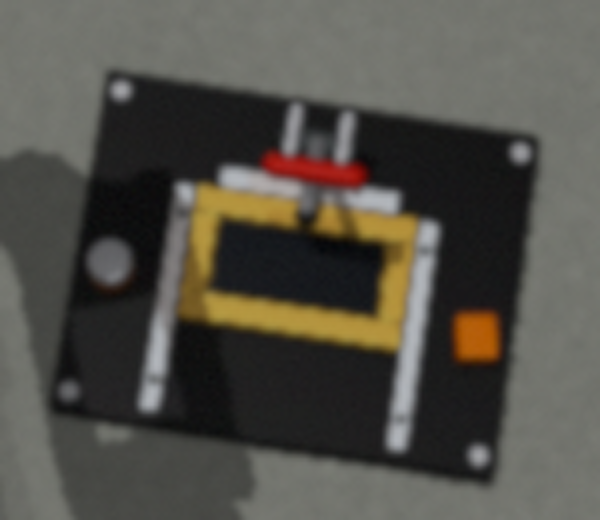

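The bar sits within 1 px of its predicted closed position in both views. The mould measures x = -9 mm in the fixture frame and touches the stop, the foot is on its rim, and nothing else has moved. Handing in.

```bash
python3 -c "
from plant import ctrl
print(ctrl.sign_off())"
```

```text
the job is handed in; nothing more can be done
None
```

I pushed the gold mould home against the end stop with the closed fingertips, then drew the clamp bar over centre and it snapped closed. The arm was then moved well clear, and I handed the job in with the clock at about 13.4 s; sign-off gives no verdict.

- **Mould seated:** the push ended at the stop with about 13 N and no further travel. The final top view puts the mould at x ≈ -9 mm in the fixture frame (home is -10 mm) and square by eye. The fitted outline came out about 6 mm too long along x, so treat that -9 mm as good to a few millimetres. The stop force and the visible contact with the stop bar agree with it.
- **Clamp closed:** the red bar is within 1 px of its predicted closed position in both camera views, and the foot is on the mould's far rim.
- **Other things on the bench:** the jar and the block look undisturbed in the final pictures. The arm did not go near the other items, and I did not re-measure their positions.
- **Disagreements:** the first fixture estimate and the triangulated clamp bar differed by 2–4 mm, so I shifted the fixture origin by about 2 mm. One colour measurement of the mould, taken while the arm hid it, was invalid and I discarded it.

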